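# Free the axle jammed in the toy tank bottle and put the tank back on its trailer

### The job

A spare brass axle has jammed crosswise in the neck of the clear toy tank bottle that stands on its head in the grey organiser. Hold the bottle mouth-down over the organiser's wide empty parts tray and rock it side to side until the axle drops out into that tray, then lay the empty bottle gently on its side in the two cradles of the toy trailer, neck over the trailer's rear wheels, and let go of it. Do not drop the bottle, leave the trailer standing where it is and do not disturb the other things on the shelf.

Things in the scene. Friction and masses are not known exactly. Their poses are not given: they have to be found in the camera images.
- bottle: Clear round tank bottle, 134 long, about 110 g, starts mouth-down. Origin: centre of its mouth face; z along its axis from mouth to closed base (up at start). Along z: orange collar 40 dia to 5; neck 26 dia, bore 18, to 26; shoulder cone to 37; straight body 52 dia (45 inside) to the flat orange-edged base at 134. It stands stably mouth-down on its collar on any flat place.
- axle: Smooth brass pin with round ends, 32 long, 8 dia, 12 g. Origin: its middle; x along it. Starts level across the throat, 34 above the mouth, in any direction. It stays jammed while the bottle is upright; tilt the bottle 25 to 40 degrees in the vertical plane that holds the pin and one end slips into the neck; as the bottle swings back the pin slides out endwise.
- organiser: Fixed grey tier organiser, 200 deep (x), 298 wide (y). Origin: centre of its underside; its front (+x) faces away from the robot at yaw 0. Front tier (x 2 to 96): three open bays, 4 thick walls with tops at 45 (rear wall 50), floor at 4. Behind (x -100 to -2): an upper tier of stock, floor at 74, rim at 104 to 114.
- tray (a point): Centre of the floor of the empty parts tray, the front bay at the organiser's +y end; inside 94 (x) by 110 (y), walls 41 above its floor. Axes as the organiser's.
- bay_middle (a point): Centre of the floor of the front bay next to the tray, inside 94 (x) by 86 (y), walls 41 above its floor. The bottle stands in one of the two bays, within 15 of its centre, the sedan in the other.
- bay_right (a point): Centre of the floor of the front bay at the organiser's -y end, same size as bay_middle.
- trailer: Loose toy trailer, 450 g, 58 wide, x -90 to 100. Origin: on its centre line, underside; x to the rear, where its wheels are (x 52, 80). Chassis top at 32; headboard at x -80, top at 56. Two V cradles (45 degree flanks, 8 thick, tips at 59, 48 across) at x -40 and 28. The bottle lies in both, axis over the centre line 71 to 73 above the shelf; with its mouth at x = 80 it lies centred.
- sedan: Blue die-cast toy sedan, 74 by 31 by 26 high, in the other small bay. Origin: middle of its underside. Not to be disturbed.
- camper: White plastic toy camper van, 97 by 43 by 52 high. Origin: middle of its underside, x lengthwise. Not to be disturbed.
- chock: Red wheel chock, 60 by 38 by 40 high, behind the trailer's rear wheels. Origin: middle of its underside. Not to be disturbed.
- ladder_truck: Aluminium and red toy ladder truck, 166 by 46 by 57 high. Origin: middle of its underside, x lengthwise. Not to be disturbed.
- key_bowl: Blue ceramic key bowl, 100 dia, 40 high. Origin: middle of its underside. Not to be disturbed.
- torch: Black torch standing on its tail, 36 dia, 100 high. Origin: middle of its underside. Not to be disturbed.
- glasses_case: Dark glasses case, 58 by 150 by 38 high. Origin: middle of its underside, y lengthwise. Not to be disturbed.
Things that resemble listed ones, but are neither listed nor needed, are in the scene too. Leave any blue look-alike of the trailer alone.

How it is judged:
On the way, in this order (a step that is already met when the one before it is completed fails the run):
1. the bottle is held mouth-down over the parts tray with the axle still in it (horizontal distance between bottle and tray below 0.06 m and height (world z) of bottle above 0.04 m and angle between bottle's own z axis and vertical below 1.2 rad and distance between axle and bottle below 0.08 m and z of axle in the frame of bottle above 0 m), for 0.1 s.
2. the axle lies in the parts tray (x of axle in the frame of tray between -0.05 and 0.05 m and y of axle in the frame of tray between -0.057 and 0.057 m and z of axle in the frame of tray below 0.025 m), for 0.2 s.
At the end, for the whole second after the job is handed in: The axle lies in the parts tray; the bottle lies at rest in both trailer cradles along the trailer (within 0.15 rad, 12 mm sideways), its mouth 62 to 100 mm behind the trailer's origin; the trailer is upright within 30 mm of its place, the other things within 30 mm of theirs (all of step 2 and x of bottle in the frame of trailer between 0.062 and 0.1 m and y of bottle in the frame of trailer between -0.012 and 0.012 m and z of bottle in the frame of trailer between 0.062 and 0.082 m and angle between the z axis of bottle and the x axis of trailer, either way round below 0.15 rad and angle between trailer's own z axis and vertical below 0.1 rad and linear speed of bottle below 0.02 m/s); the robot touches nothing.
It fails at once if the sedan, camper, chock, ladder truck, key bowl, torch or glasses case is shifted by more than 30 mm (distance of any of sedan, camper, chock, ladder_truck, key_bowl, torch, glasses_case from where it was at the start of the episode above 0.03 m).
It fails at once if the trailer is shifted by more than 30 mm or tipped (distance of trailer from where it was at the start of the episode above 0.03 m or angle between trailer's own z axis and vertical above 0.35 rad).
It fails at once if the bottle is dropped: it falls out of the hand faster than 0.6 m/s (linear speed of bottle above 0.6 m/s and contact force between the fingers and bottle below 0.05 N).
It also fails if it takes over 72 s, if anything falls off the work surface, if the arm or the gripper's body presses on something with over 40 N, if the wrist force passes 120 N, or if a joint passes its speed limit or range.

### The arm

A 6-joint arm with a two-finger parallel gripper is mounted at the origin on the work surface. World frame = base frame: x ahead of the robot, y to its left, z up, the work surface at z = 0. Lengths are in m, angles in rad, forces in N, time in s.
With the tool pointing down it reaches from about 0.3 to 0.95 m from the base axis. Payload 3.1 kg.
Tool frame: the origin (TCP) lies midway between the tips of the shut fingers; the grasp point (between the pads) lies 19 mm behind it; z points along the fingers, y is the line along which they close (so a half turn about z gives the same grasp; the last joint's range is limited). The gripper opens to 85 mm and grips with 20 to 120 N. Pads are 22 mm wide; open, the fingers measure 114 mm over their backs; the gripper's body (76 mm by 85 mm) begins 54 mm behind the grasp point. The pads swing forward as they close: fully open they stand 13 mm farther back than shut.
Start: joints at [1.056, 0.308, 1.634, -0, 1.2, -0.07], TCP at [0.269, 0.564, 0.231] pointing down, gripper open.
Joint ranges: [-3.06, 3.06], [-0.79, 1.96], [0.05, 2.63], [-1.19, 4.34], [0.05, 2.64], [-2.94, 2.94]. Speed limits (rad/s): [2.79, 2.79, 3.14, 3.14, 3.14, 3.14].

### API

Orientations are given as a 3x3 rotation matrix whose columns are the frame's x, y, z axes.
In Python, from plant import move_to, servo_line, move_joints, set_gripper, wait, solve_ik, sense, read_camera, PlanningError, hand_in gives the robot as it stands. Calls block until the motion is done:
- move_to(position, orientation): joint-space move of the TCP to a pose.
- servo_line(position, orientation=None, speed=0.15): straight line of the TCP; orientation=None keeps the orientation; speed is the mean speed in m/s.
- move_joints(angles): joint-space move.
- set_gripper(opening, strength=None): finger opening in m; strength is the grip in N (None keeps the last); returns when the fingers have stopped.
- wait(seconds).
- solve_ik(position, orientation): joint angles nearest the present ones, or None.
- sense(): the state.
- read_camera(name): name is "scene" or "top" or "wrist"; returns a dict with "pixels" (400x640x3 uint8, red, green, blue), "fx", "fy", "cx", "cy" (pixels), "cam_to_world" (4x4, takes a point from camera to world coordinates). Camera axes: x right, y up, looking along -z (the intrinsics and any distortion apply to the point x, -y, -z); pixel columns grow to the right and rows downward; lengths in m; the calibration is good to about 2 mm. A picture is of the moment at which its call begins. There is no depth.
A pose or a line that the arm cannot do raises PlanningError and nothing moves.
- hand_in(): hands the job in; it is judged then, once.
The state is a dict: "time_s": time; "q": joint angles; "qvel": joint speeds; "effort": joint torques, N m; "tcp_pos": TCP position; "tool_rot": TCP orientation; "ft_force": force on the tool from outside, world axes, zero at the start; "wrist_torque": the same for the moment, N m; "width": finger opening in m; "grip_force": force on a finger pad.
Only numpy, scipy, OpenCV 4.12 (cv2) and the standard library are available. Lean on these libraries where they do the work, as an engineer would, in place of code of your own. Each camera call takes 0.05 s, during which the arm holds its last target. There are 200 camera calls.

## Working session

There is one attempt and no reset: what is moved stays moved. The work goes in short steps, each a Python script; the robot and the scene stay as the last script left them, time stands still between calls to the robot, and variables do not carry over. Pictures are saved under pics/ and viewed, at most 10 in all, crops included, and the job is handed in when it is done.

```bash
mkdir -p pics; ls
python3 - <<'E'
from plant import *
import cv2,json,numpy as np,pickle
d={}
for n in ("scene","top","wrist"):
    c=read_camera(n); d[n]=c; cv2.imwrite(f"pics/{n}0.png",c["pixels"][:,:,::-1])
    print(n,{k:v for k,v in c.items() if k not in("pixels","cam_to_world")}); print(np.round(c["cam_to_world"],3).tolist())
pickle.dump(d,open("cams0.pkl","wb"))
s=sense();print(s["time_s"],s["width"],np.round(s["tool_rot"],2).tolist())
E
```

```text
pics
scene {'fx': 419.4984426785475, 'fy': 419.4984426785475, 'cx': 319.6538383853942, 'cy': 200.5178985008945}
[[0.207, -0.641, 0.74, 1.324], [0.978, 0.121, -0.169, -0.162], [0.019, 0.758, 0.651, 0.825], [0.0, 0.0, 0.0, 1.0]]
top {'fx': 445.4044812691888, 'fy': 445.4044812691888, 'cx': 321.9274539686253, 'cy': 204.72195192525848}
[[-0.008, 0.995, -0.102, 0.326], [-1.0, -0.009, -0.013, 0.0], [-0.013, 0.102, 0.995, 1.352], [0.0, 0.0, 0.0, 1.0]]
wrist {'fx': 310.2540978989818, 'fy': 310.2540978989818, 'cx': 311.4671746862288, 'cy': 196.40388993485524}
[[0.431, -0.865, -0.256, 0.203], [0.902, 0.412, 0.125, 0.595], [-0.003, -0.285, 0.959, 0.373], [0.0, 0.0, 0.0, 1.0]]
0.15 0.08567315635643515 [[-0.9, 0.43, -0.0], [0.43, 0.9, -0.0], [0.0, -0.0, -1.0]]
```

View pics/scene0.png

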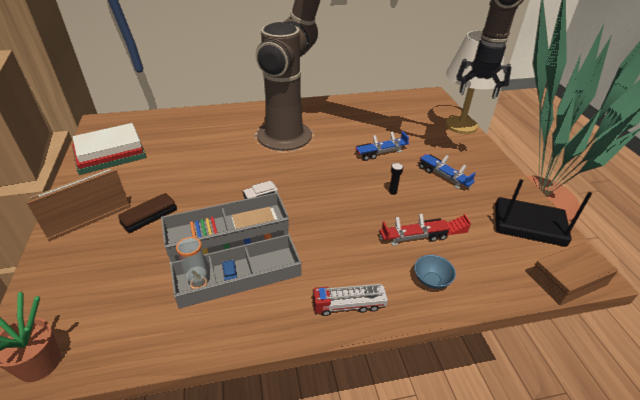

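View pics/top0.png

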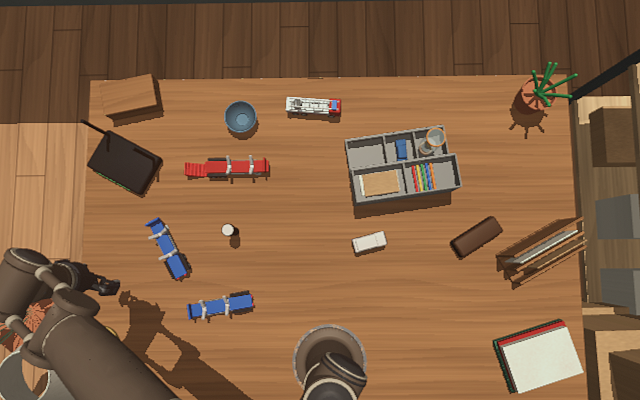

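The trailer that fits is the red one at top (235,169). The blue look-alikes are at (220,306) and (168,250). The bottle stands in the -y bay (430,140), the sedan is in the middle bay (401,148), and the tray is the empty left bay (365,152). I'll enlarge to confirm.

Run:
```python
import cv2,pickle,numpy as np
d=pickle.load(open("cams0.pkl","rb"))
S=d["scene"]["pixels"][:,:,::-1];T=d["top"]["pixels"][:,:,::-1]
r=lambda im,x,y,w,h:cv2.resize(im[y:y+h,x:x+w],(400,300),interpolation=cv2.INTER_CUBIC)
# scale: top organiser 130x97.5
a=r(T,340,115,128,96);b=r(T,175,130,112,84);c=r(S,160,190,144,108);e=r(S,370,190,112,84)
cv2.imwrite("pics/crop1.png",np.vstack([np.hstack([a,b]),np.hstack([c,e])]))
```

```text
(no output)
```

View pics/crop1.png

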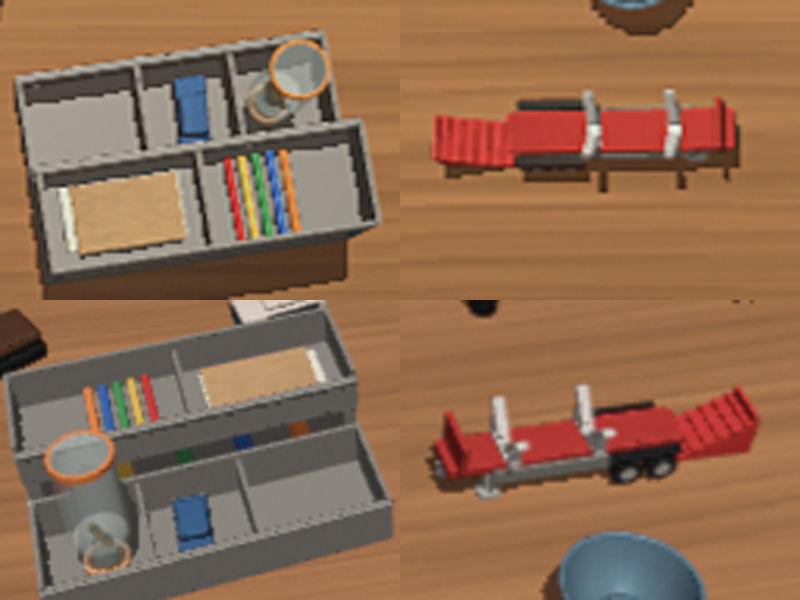

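```bash
cat > h.py <<'E'
import numpy as np,pickle
from scipy.optimize import least_squares
def proj(c,P):
    M=np.linalg.inv(c["cam_to_world"]);p=M[:3,:3]@np.asarray(P,float)+M[:3,3]
    return np.array([c["cx"]-c["fx"]*p[0]/p[2], c["cy"]+c["fy"]*p[1]/p[2]])
def back(c,uv,z):
    R=c["cam_to_world"];d=R[:3,:3]@np.array([(uv[0]-c["cx"])/c["fx"],-(uv[1]-c["cy"])/c["fy"],-1])
    return R[:3,3]+d*(z-R[2,3])/d[2]
def W(p,P):
    c,s=np.cos(p[2]),np.sin(p[2]);P=np.asarray(P,float)
    return np.array([p[0]+c*P[0]-s*P[1],p[1]+s*P[0]+c*P[1],P[2]])
def fit(obs,p0):
    f=lambda p:np.concatenate([proj(c,W(p,P))-uv for c,uv,P in obs])
    r=least_squares(f,p0,loss="soft_l1");return r.x,np.round(f(r.x).reshape(-1,2),1).tolist()
E
python3 - <<'E'
from h import *
d=pickle.load(open("cams0.pkl","rb"));S,T=d["scene"],d["top"]
A=lambda x,y:(340+x/3.125-.5,115+y/3.125-.5);B=lambda x,y:(175+(x-400)/3.571-.5,130+y/3.571-.5)
C=lambda x,y:(160+x/2.778-.5,190+(y-300)/2.778-.5);E=lambda x,y:(370+(x-400)/3.571-.5,190+(y-300)/3.571-.5)
o=[(T,A(16,78),(.1,.149,.045)),(T,A(323,32),(.1,-.149,.045)),(S,C(44,591),(.1,-.149,.045)),(S,C(391,507),(.1,.149,.045)),(S,C(392,540),(.1,.149,0))]
org,r=fit(o,[.75,-.2,0]);print("org",org,r)
for n,P in dict(tray=(.049,.09,.004),mid=(.049,-.012,.004),right=(.049,-.102,.004)).items():print(n,W(org,P))
for c,uv,z in ((T,A(299,69),.138),(T,A(268,102),.006),(S,C(80,456),.138),(S,C(107,556),.006)):print("bot",back(c,uv,z))
t=[(T,B(588,93),(.028,-.024,.059)),(T,B(594,152),(.028,.024,.059)),(T,B(671,93),(-.04,-.024,.059)),(T,B(676,153),(-.04,.024,.059)),
(S,E(498,398),(-.04,.024,.059)),(S,E(583,387),(.028,.024,.059))]
tr,r=fit(t,[.75,.3,1.57]);print("tr",tr,r)
for i in((-.09,0,.032),(.1,0,.032)):print(W(tr,i))
for n,c,uv,z in (("chock",T,B(470,140),.03),("torch",T,(228,230),.1),("bowl",T,(241,118),.03),("ladder",T,(314,106),.05),("camper",T,(369,242),.05)):print(n,back(c,uv,z))
for uv in (C(88,524),C(112,548)):print("axle",back(S,uv,.038))
E
```

```text
org [ 0.57820821 -0.21246083  0.1238057 ] [[-0.2, -1.2], [0.2, 0.4], [-1.6, 0.5], [0.6, -0.8], [0.4, -0.8]]
tray [ 0.61571909 -0.11709871  0.004     ]
mid [ 0.62831503 -0.21831799  0.004     ]
right [ 0.6394291  -0.30762912  0.004     ]
bot [ 0.63728808 -0.30019238  0.138     ]
bot [ 0.63842619 -0.30140497  0.006     ]
bot [ 0.64082172 -0.30090695  0.138     ]
bot [ 0.63582718 -0.30178074  0.006     ]
tr [0.5825567  0.26650932 1.57171656] [[0.4, 0.2], [-1.5, -0.3], [0.1, -0.1], [-1.4, -0.9], [-0.7, -0.2], [-0.8, -0.4]]
[0.58263952 0.17650936 0.032     ]
[0.58246467 0.36650928 0.032     ]
chock [0.57398956 0.40194822 0.03      ]
torch [0.38481481 0.28098931 0.1       ]
bowl [0.72942388 0.26168317 0.03      ]
ladder [0.75777192 0.03805495 0.05      ]
camper [ 0.34891237 -0.11964126  0.05      ]
axle [ 0.62436396 -0.31251912  0.038     ]
axle [ 0.65489065 -0.29224778  0.038     ]
```

```bash
cat >> h.py <<'E'
from scipy.spatial.transform import Rotation as Rn
BOT=np.array([.638,-.301,.004]);TRAY=np.array([.6157,-.1171,.004]);PHI=np.radians(34)
G=.088; OFF=.022   # grasp height on bottle; TCP ahead of bottle axis along tool z
def tool_in_bottle(psi,al,sg):
    z=np.array([np.sin(al)*np.cos(psi),np.sin(al)*np.sin(psi),-np.cos(al)]);y=sg*np.array([-np.sin(psi),np.cos(psi),0])
    return np.column_stack([np.cross(y,z),y,z])
def tcp(M,Rb,Tb,back=0.):
    R=Rb@Tb;return np.asarray(M)+Rb@[0,0,G]+R[:,2]*(OFF-back),R
Rz=lambda a:Rn.from_euler("z",a).as_matrix()
def tilted(th,tilt,phi):
    a=th+phi+np.pi/2;return Rn.from_rotvec(tilt*np.array([np.cos(a),np.sin(a),0])).as_matrix()@Rz(th)
def layrot(psi):
    a=np.array([0,0,-1.]);z=np.array([0,-1.,0]);b=np.cross(z,a)  # images of cpsi, z, perp
    F=np.column_stack([a,b,z]);return F@Rz(psi).T
E
python3 - <<'E'
from h import *; from plant import *
LAY=np.array([.5825,.2665+.08,.0725]); D=np.radians
H=np.array([0,0,1.])
for al in (60,70,80):
  for psi in range(-180,180,20):
    for sg in (1,-1):
      Tb=tool_in_bottle(D(psi),D(al),sg)
      ik=lambda M,R,b=0:solve_ik(*tcp(M,R,Tb,b))
      I=np.eye(3)
      p=ik(BOT,I)
      if p is None or ik(BOT,I,.09) is None or ik(BOT+.1*H,I) is None: continue
      l=ik(LAY,layrot(D(psi)))
      if l is None or ik(LAY+.1*H,layrot(D(psi))) is None: continue
      ok=[]
      for th in range(-180,180,20):
        M=TRAY+.075*H
        q=[ik(M,tilted(D(th),D(t),PHI)) for t in (-40,-20,0,20,40)]
        if all(x is not None for x in q) and max(np.abs(np.diff(q,axis=0)).max(1))<1.6: ok.append((th,))
      if ok:print(al,psi,sg,np.round(p,1).tolist(),np.round(l,1).tolist(),[o[0] for o in ok])
E
```

```text
60 -160 1 [-0.3, 1.2, 0.8, -0.6, 2.0, 0.9] [0.1, 0.5, 1.8, 0.7, 0.9, -0.4] [-140, -120, -100, -80, 20, 40]
60 -160 -1 [-0.3, 1.2, 0.8, -0.6, 2.0, -2.2] [0.1, 0.5, 1.8, 0.7, 0.9, 2.8] [-180, -160, -140, -120, -100, -80, 20, 40, 160]
60 -140 1 [-0.2, 1.1, 1.1, -0.8, 1.8, 0.8] [0.1, 0.5, 1.8, 0.7, 0.9, -0.4] [-140, -120, -100, 0, 20]
60 -140 -1 [-0.2, 1.1, 1.1, -0.8, 1.8, -2.3] [0.1, 0.5, 1.8, 0.7, 0.9, 2.8] [-180, -160, -140, -120, -100, 0, 20, 140, 160]
60 -120 1 [-0.2, 0.9, 1.3, -0.9, 1.5, 0.8] [0.1, 0.5, 1.8, 0.7, 0.9, -0.4] [-140, -120, -20, 0]
60 -120 -1 [-0.2, 0.9, 1.3, -0.9, 1.5, -2.4] [0.1, 0.5, 1.8, 0.7, 0.9, 2.8] [-180, -160, -140, -120, -20, 0, 120, 140, 160]
60 -100 1 [-0.1, 0.8, 1.6, -1.2, 1.2, 0.8] [0.1, 0.5, 1.8, 0.7, 0.9, -0.4] [-160, -140, -120, -40, -20]
60 -100 -1 [-0.1, 0.8, 1.6, -1.2, 1.2, -2.4] [0.1, 0.5, 1.8, 0.7, 0.9, 2.8] [-180, -160, -140, -120, -40, -20, 80, 100, 120, 140, 160]
60 -40 1 [-0.4, 0.6, 2.1, 3.6, 0.6, 1.3] [0.1, 0.5, 1.8, 0.7, 0.9, -0.4] [-180, -160, -140, -120, -100, -80, 40, 60, 80, 140, 160]
60 -40 -1 [-0.4, 0.6, 2.1, 3.6, 0.6, -1.8] [0.1, 0.5,
[... 1913 characters left out ...]
.3, 1.3, 0.7, -0.7, 2.1, 0.9] [0.2, 0.5, 1.8, 0.5, 0.8, -0.1] [-140, -120, -100, -80]
70 -140 1 [-0.2, 1.1, 1.0, -0.9, 1.9, 0.8] [0.2, 0.5, 1.8, 0.5, 0.8, -0.1] [-160, -140, -120, -100]
70 -120 1 [-0.1, 1.0, 1.3, -1.1, 1.6, 0.8] [0.2, 0.5, 1.8, 0.5, 0.8, -0.1] [-160, -140, -120]
70 -60 1 [-0.2, 0.7, 2.0, 4.2, 1.0, 1.2] [0.2, 0.5, 1.8, 0.5, 0.8, -0.1] [-180, -160, -140, -120, -100, -80, -60, 40, 60, 80]
70 -40 1 [-0.4, 0.6, 2.1, 3.5, 0.9, 1.4] [0.2, 0.5, 1.8, 0.5, 0.8, -0.1] [-180, -140, -120, -100, -80, 20, 40, 60, 80, 100, 160]Traceback (most recent call last):
  File "<stdin>", line 17, in <module>
  File "<stdin>", line 8, in <lambda>
ValueError: time passes only in moves, steps and waits
```

```bash
sed -i 's/^G=.088/G=.094/' h.py
python3 - <<'E'
from h import *; from plant import *
wait(.1)
LAY=np.array([.5825,.2665+.08,.0725]); D=np.radians
H=np.array([0,0,1.]);I=np.eye(3);rnd=lambda q:None if q is None else np.round(q,2).tolist()
for al,psi in ((55,125),(55,135),(50,135),(60,130),(55,145)):
  Tb=tool_in_bottle(D(psi),D(al),1)
  ik=lambda M,R,b=0:rnd(solve_ik(*tcp(M,R,Tb,b)))
  print(al,psi,"pick",ik(BOT,I),"back",ik(BOT,I,.09),"up",ik(BOT+.12*H,I))
  for th in (0,30,60):
    q=[ik(TRAY+.07*H,tilted(D(th),D(t),PHI)) for t in (-40,-20,0,20,40)];print("  ",th,q)
E
```

```text
55 125 pick [-0.62, 1.19, 0.76, 0.32, 2.1, 1.94] back [-0.64, 1.36, 0.32, 0.37, 2.36, 2.03] up [-0.62, 1.06, 0.76, 0.35, 2.23, 1.99]
   0 [[-0.65, 0.82, 1.44, 0.67, 1.8, 1.33], [-0.55, 0.82, 1.34, 0.55, 1.83, 1.7], [-0.45, 0.88, 1.19, 0.44, 1.93, 2.05], [-0.36, 1.0, 1.0, 0.36, 2.09, 2.37], [-0.29, 1.17, 0.78, 0.3, 2.28, 2.68]]
   30 [[-0.51, 1.01, 1.09, 0.37, 2.1, 1.13], [-0.41, 0.96, 1.07, 0.25, 2.07, 1.42], [-0.31, 0.97, 1.03, 0.12, 2.1, 1.71], [-0.21, 1.04, 0.94, -0.0, 2.17, 1.98], [-0.12, 1.15, 0.82, -0.12, 2.29, 2.24]]
   60 [[-0.34, 1.14, 0.84, -0.0, 2.28, 0.76], [-0.26, 1.03, 0.95, -0.11, 2.16, 1.03], [-0.16, 0.97, 1.03, -0.23, 2.08, 1.31], [-0.06, 0.96, 1.07, -0.36, 2.05, 1.61], [0.03, 1.02, 1.08, -0.49, 2.07, 1.9]]
55 135 pick [-0.57, 1.22, 0.7, 0.21, 2.17, 1.81] back [-0.59, 1.5, 0.07, 0.27, 2.51, 1.91] up [-0.57, 1.1, 0.69, 0.23, 2.29, 1.85]
   0 [[-0.61, 0.8, 1.41, 0.56, 1.78, 1.26], [-0.5, 0.83, 1.29, 0.44, 1.86, 1.61], [-0.4, 0.92, 1.12, 0.34, 2.01, 1.95], [-0.32, 1.07, 0.91, 0.27, 2.2, 2.25], [-0.26, 1.25, 0.67, 0.25, 2.42, 2.55]]
   30 [[-0.47, 0.97, 1.1, 0.27, 2.04, 
[... 1806 characters left out ...]
ick [-0.53, 1.24, 0.65, 0.08, 2.2, 1.67] back None up [-0.53, 1.12, 0.64, 0.09, 2.33, 1.68]
   0 [[-0.56, 0.77, 1.4, 0.46, 1.74, 1.18], [-0.45, 0.83, 1.25, 0.34, 1.87, 1.53], [-0.36, 0.95, 1.06, 0.24, 2.06, 1.83], [-0.28, 1.12, 0.84, 0.17, 2.29, 2.11], [-0.23, 1.33, 0.58, 0.15, 2.54, 2.39]]
   30 [[-0.43, 0.92, 1.14, 0.17, 1.96, 0.89], [-0.32, 0.92, 1.09, 0.03, 2.01, 1.17], [-0.21, 0.98, 1.01, -0.12, 2.11, 1.44], [-0.12, 1.09, 0.89, -0.25, 2.25, 1.68], [-0.05, 1.24, 0.75, -0.38, 2.42, 1.88]]
   60 [[-0.29, 0.99, 0.99, -0.15, 2.04, 0.52], [-0.18, 0.92, 1.08, -0.29, 1.97, 0.79], [-0.07, 0.91, 1.13, -0.44, 1.96, 1.09], [0.03, 0.96, 1.14, -0.59, 2.01, 1.38], [0.11, 1.06, 1.11, -0.71, 2.1, 1.65]]
```

```bash
cat >> h.py <<'E'
H=np.array([0,0,1.]);I3=np.eye(3);D=np.radians;AL=D(52);PSI=D(135);TB=tool_in_bottle(PSI,AL,1)
LAY=np.array([.5825,.2665+.08,.0725])
E
python3 - <<'E'
from h import *; from plant import *; import cv2
move_to(*tcp(BOT+.12*H,I3,TB,.06)); set_gripper(.072)
s=sense();print(s["time_s"],s["width"],np.round(s["tcp_pos"],3))
d={n:read_camera(n) for n in("scene","top","wrist")};pickle.dump(d,open("cams1.pkl","wb"))
a=cv2.resize(d["scene"]["pixels"][60:330,100:420],(400,338));b=cv2.resize(d["wrist"]["pixels"],(400,250))
c=cv2.resize(d["top"]["pixels"][60:240,300:500],(400,360),interpolation=2)
im=np.zeros((600,800,3),np.uint8);im[:338,:400]=a;im[338:588,:400]=b;im[:360,400:]=c
cv2.imwrite("pics/v1.png",im[:,:,::-1])
E
```

```text
3.9667 0.07172184417916368 [ 0.659 -0.322  0.241]
```

View pics/v1.png

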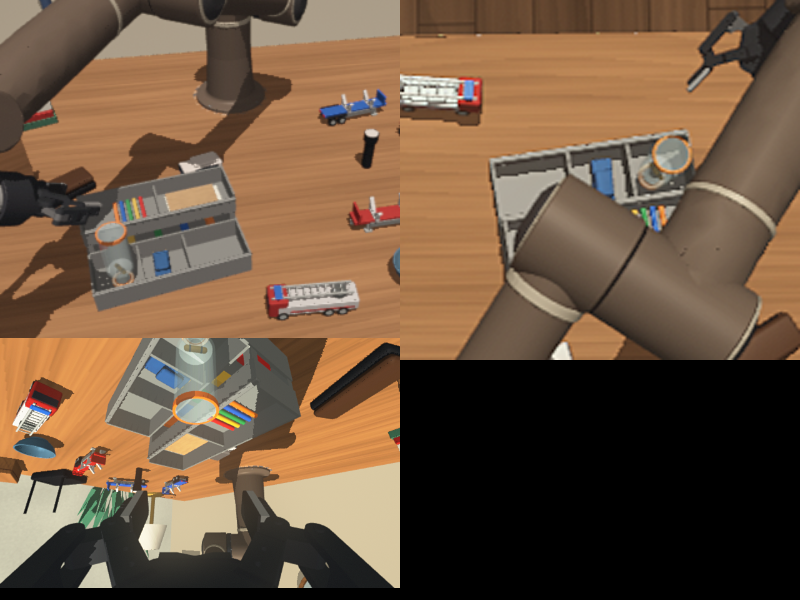

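The mosaic shows the gripper in front and to the right of the bottle and level with the base. The path is clear of the tier. The wrist view shows the pin near pixel (312,11). I'll zoom in on the pin.

Run:
```python
import pickle,cv2,numpy as np
d=pickle.load(open("cams1.pkl","rb"));e=pickle.load(open("cams0.pkl","rb"))
r=lambda p,x,y:cv2.resize(p[y:y+50,x:x+50],(400,400),interpolation=cv2.INTER_NEAREST)
cv2.imwrite("pics/pin.png",np.hstack([r(d["wrist"]["pixels"],287,0),r(e["scene"]["pixels"],172,255)])[:,:,::-1])
```

```text
(no output)
```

View pics/pin.png

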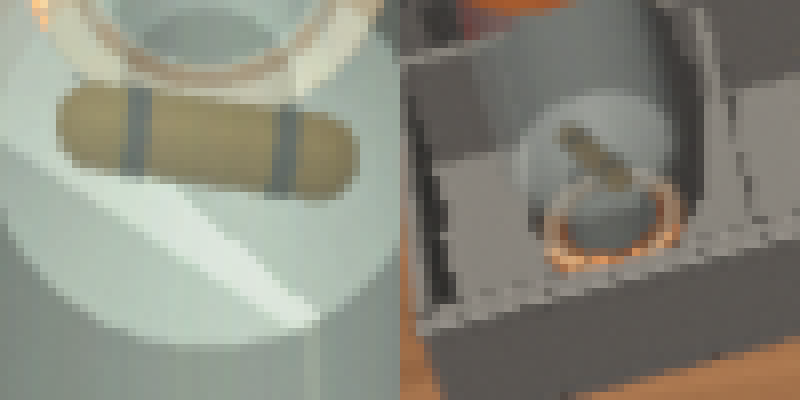

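Run:
```python
from h import *; from plant import *; import cv2
c=pickle.load(open("cams1.pkl","rb"))["wrist"]
a,b=[back(c,(287+x/8-.5,y/8-.5),.038) for x,y in ((57,122),(360,158))]
print("pin",a,b,np.linalg.norm(b-a),(a+b)/2,np.degrees(np.arctan2(*(b-a)[1::-1])))
servo_line(*tcp(BOT,I3,TB,.07),speed=.2)
servo_line(*tcp(BOT,I3,TB),speed=.1)
print(sense()["ft_force"])
d={n:read_camera(n) for n in("scene","wrist")};pickle.dump(d,open("cams2.pkl","wb"))
cv2.imwrite("pics/v2.png",np.hstack([cv2.resize(d["scene"]["pixels"][170:310,110:300],(400,295)),cv2.resize(d["wrist"]["pixels"],(400,295))])[:,:,::-1])
print(sense()["time_s"])
```

```text
pin [ 0.65026469 -0.29226554  0.038     ] [ 0.62494221 -0.31167086  0.038     ] 0.03190289048422389 [ 0.63760345 -0.3019682   0.038     ] -142.53605126567552
[-0.33204309  0.07257643  0.74391928]
5.7833
```

View pics/v2.png

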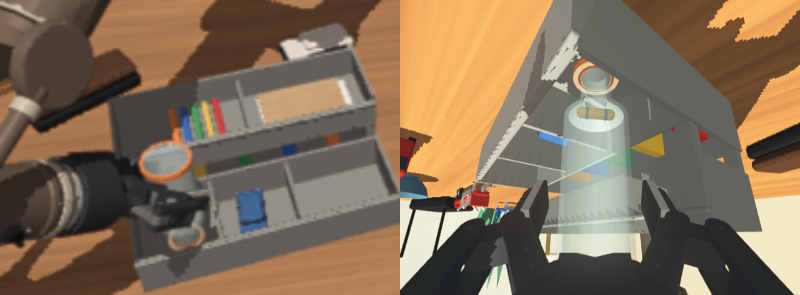

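Pin direction is 37.5°, and its length of 31.9 mm and its centre both match. The bottle sits between the fingers (wrist image centre), so I'll grip it and rock it.

```bash
sed -i 's/PHI=np.radians(34)/PHI=np.radians(37.5)/' h.py
python3 - <<'E'
from h import *; from plant import *; import cv2
set_gripper(.03,40); wait(.2); s=sense();print(s["width"],s["grip_force"])
servo_line(*tcp(BOT+.07*H,I3,TB),speed=.08)
M=TRAY+.07*H
servo_line(*tcp(M,I3,TB),speed=.15); wait(.4); print(sense()["width"],sense()["ft_force"])
d={"w0":read_camera("wrist")}
def go(t):servo_line(*tcp(M,tilted(0,D(t),PHI),TB),speed=.08)
for t in (18,36): go(t)
wait(.3); d["w1"]=read_camera("wrist")
for t in (18,0): go(t)
wait(.4); d["w2"]=read_camera("wrist"); d["s2"]=read_camera("scene");pickle.dump(d,open("cams3.pkl","wb"))
f=lambda k:cv2.resize(d[k]["pixels"],(400,250))
cv2.imwrite("pics/v3.png",np.vstack([np.hstack([f("w0"),f("w1")]),np.hstack([f("w2"),cv2.resize(d["s2"]["pixels"][165:305,130:354],(400,250))])])[:,:,::-1])
print(sense()["time_s"])
E
```

```text
0.05257826270878357 41.883949153125286
0.052035805507264436 [ 0.12716962 -1.02873799 -0.89058665]
11.8667
```

View pics/v3.png

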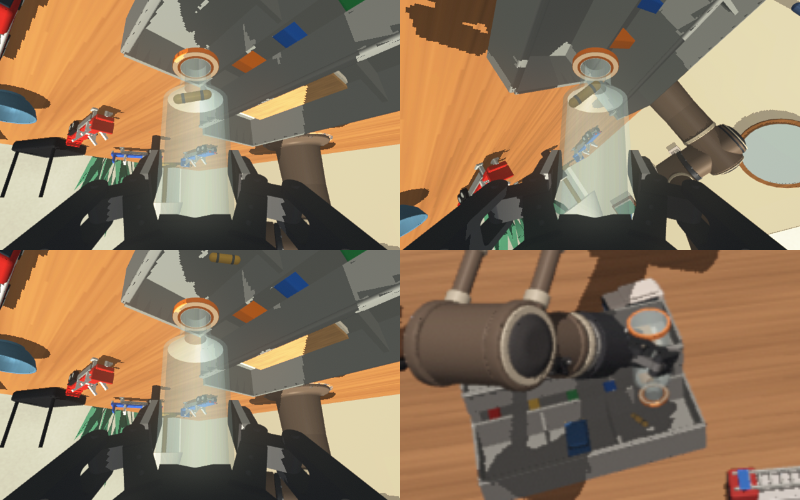

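The pin is out. It lies in the tray at mosaic (640,420) and the neck is empty in the wrist view. Next I carry the bottle to the trailer.

Run:
```python
from h import *; from plant import *; import cv2
c=pickle.load(open("cams3.pkl","rb"))["s2"]
print("pin rel tray",Rz(-.1238)@(back(c,(264.4,260.2),.008)-TRAY))
servo_line(*tcp(TRAY+.22*H,I3,TB),speed=.2)
R=layrot(PSI);p=tcp(LAY+.10*H,R,TB);print(np.round(solve_ik(*p),2))
move_to(*p); wait(.2); print(sense()["time_s"],sense()["width"])
d={n:read_camera(n) for n in("scene","top","wrist")};pickle.dump(d,open("cams4.pkl","wb"))
S=cv2.resize(d["scene"]["pixels"][150:290,330:530],(400,280),interpolation=2);T=cv2.resize(d["top"]["pixels"][110:222,160:320],(400,280),interpolation=2)
cv2.imwrite("pics/v4.png",np.vstack([np.hstack([S,T]),np.hstack([cv2.resize(d["wrist"]["pixels"],(400,280)),cv2.resize(d["scene"]["pixels"][190:310,160:320],(400,280))])])[:,:,::-1])
```

```text
pin rel tray [-0.01817621 -0.01741921  0.004     ]
[ 0.05  0.41  1.82  0.79  1.04 -0.42]
15.0583 0.05217502044753021
```

View pics/v4.png

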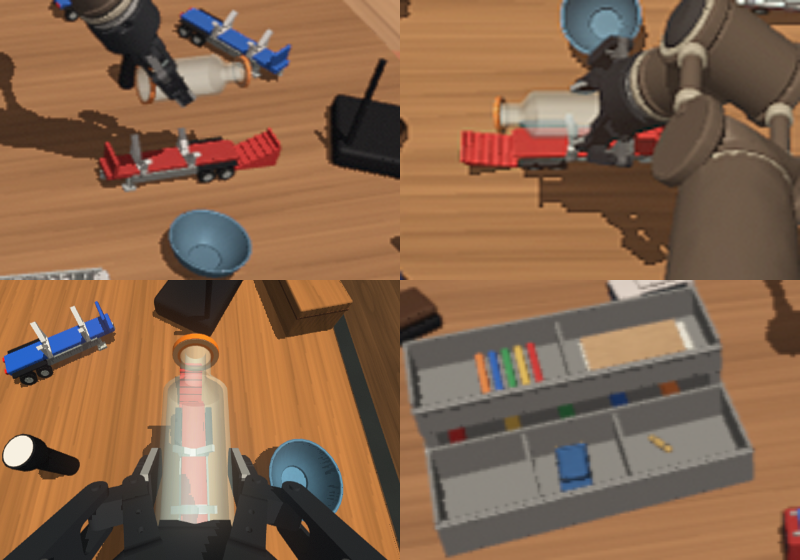

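The pin is lying in the tray at mosaic (660,443). The bottle is lined up above the red trailer, so I'll check the mouth position, lower the bottle and release it.

Run:
```python
from h import *; from plant import *; import cv2
d=pickle.load(open("cams4.pkl","rb"))
print("mouth top",back(d["top"],(160+94.5/2.5-.5,110+116/2.5-.5),.1725),"scene",back(d["scene"],(330+247/2-.5,150+72/2-.5),.1725))
R=layrot(PSI);f0=sense()["ft_force"]
servo_line(*tcp(LAY+.012*H,R,TB),speed=.12)
for h in np.arange(.010,-.0041,-.002):
    servo_line(*tcp(LAY+h*H,R,TB),speed=.02); f=sense()["ft_force"]-f0; print(round(h,3),np.round(f,1))
    if f[2]>2.5: break
d={n:read_camera(n) for n in("scene","wrist")};pickle.dump(d,open("cams5.pkl","wb"))
cv2.imwrite("pics/v5.png",np.hstack([cv2.resize(d["scene"]["pixels"][180:270,360:500],(400,257),interpolation=2),cv2.resize(d["wrist"]["pixels"],(400,257))])[:,:,::-1])
print(sense()["time_s"])
```

```text
mouth top [0.58221798 0.35070705 0.1725    ] scene [0.58909482 0.34945071 0.1725    ]
0.01 [ 0.4 -0.2 -0.2]
0.008 [-0.9 -0.  -0.2]
0.006 [-0.8 -0.1  0.8]
0.004 [-0.1 -0.2 -0.3]
0.002 [ 0.   0.3 -0.1]
0.0 [-2.5 -0.6  4.4]
17.6917
```

View pics/v5.png

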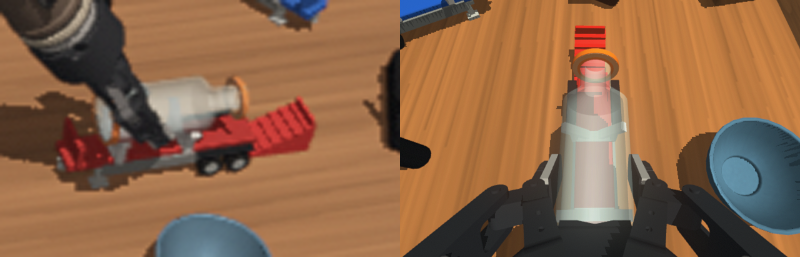

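Contact came at the expected height and the bottle is seated between the cradles. Releasing and backing off.

Run:
```python
from h import *; from plant import *; import cv2
R=layrot(PSI)
set_gripper(.06); wait(.2); set_gripper(.085); wait(.2)
servo_line(*tcp(LAY,R,TB,.10),speed=.1)
servo_line(*tcp(LAY+.15*H,R,TB,.12),speed=.2); wait(.3)
d={n:read_camera(n) for n in("scene","top","wrist")};pickle.dump(d,open("cams6.pkl","wb"))
S=cv2.resize(d["scene"]["pixels"][180:270,360:500],(400,257),interpolation=2);T=cv2.resize(d["wrist"]["pixels"],(400,257))
U=cv2.resize(d["scene"]["pixels"],(400,257));V=cv2.resize(d["top"]["pixels"][125:215,160:300],(400,257),interpolation=2)
cv2.imwrite("pics/v6.png",np.vstack([np.hstack([S,T]),np.hstack([U,V])])[:,:,::-1])
print(sense()["time_s"],sense()["ft_force"])
```

```text
21.3 [ 0.22381371 -0.07714067 -0.1998363 ]
```

View pics/v6.png

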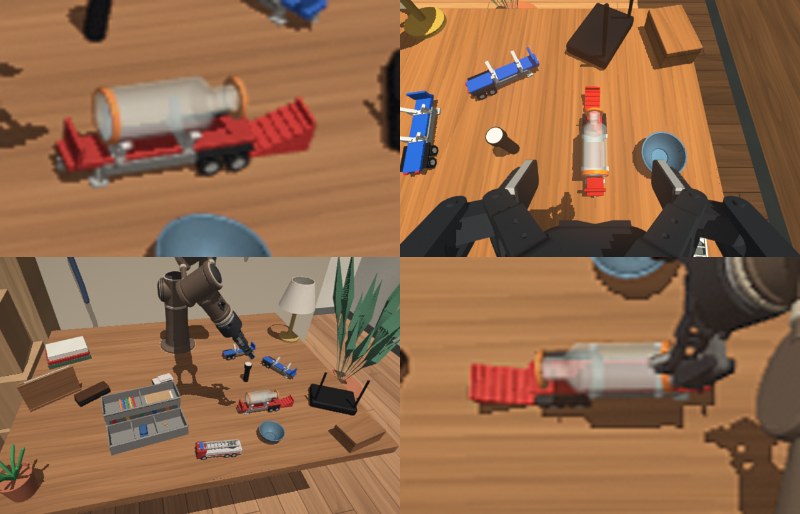

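The bottle lies in both cradles with its neck to the rear, and nothing else has moved. I'll do one numeric check on the mouth position and hand in.

Run:
```python
from h import *; from plant import *
c=pickle.load(open("cams6.pkl","rb"))["top"]
m=back(c,(160+137/2.857-.5,125+115/2.857-.5),.072);x=m[1]-.2665;print(m,"trailer x",x)
if .066<x<.097: print(hand_in())
```

```text
[0.57743072 0.35022241 0.072     ] trailer x 0.08372240869799252
the job is handed in; nothing more can be done
None
```

The axle is in the parts tray, the empty bottle lies released in the red trailer's two cradles with its mouth about 84 mm behind the trailer's origin, and the job is handed in; no verdict came back.

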